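# Close up the green pigment and open the blue for the next pour

### The arm

A 6-joint arm with a two-finger parallel gripper is mounted at the origin on a cart in front of the work surface, level with it; the furniture and walls round the work are solid. World frame = base frame: x ahead of the robot, y to its left, z up, the work surface at z = 0. Lengths are in m, angles in rad, forces in N, time in s.
With the tool pointing down it reaches from about 0.325 to 0.85 m from the base axis. Payload 15.5 kg.
Tool frame: the origin (TCP) lies on the mounting face of the last link; the fingertips stand 191 mm ahead of it and the grasp point (between the pads) lies 172 mm ahead of it; z points along the fingers, y is the line along which they close (so a half turn about z gives the same grasp; the last joint's range is limited). The gripper opens to 91 mm and grips with 3 to 60 N. Pads are 32 mm wide; open, the fingers measure 118 mm over their backs; the gripper's body (76 mm by 178 mm) begins 60 mm behind the grasp point.
Start: joints at [-1.373, 0.494, 1.345, -0, 1.302, -0.096], TCP at [0.181, -0.598, 0.405] pointing down, gripper open.
Joint ranges: [-2.91, 2.91], [-0.82, 2.16], [0.22, 2.67], [-1.22, 4.37], [0.12, 2.79], [-3.08, 3.08]. Speed limits (rad/s): [1.89, 1.89, 2.57, 3.01, 3.01, 3.01].

### API

Orientations are given as [roll, pitch, yaw] about the fixed x, y, z axes, in that order (R = Rz(yaw) Ry(pitch) Rx(roll)).
In Python, from bench import sensors, viewer, r, models gives the robot as it stands.
- The arm moves only by the tool arm_command, never from a script. Its argument "increments" is a list of rows, each a list of 3 entries, a list of its own where there are three numbers: the finger opening in mm, from 0 to 91.2, then the shift along the tool's x, y, z in mm, then the turn, a rotation vector about the tool's x, y, z in rad. In form: [[jaw, [dx, dy, dz], [rx, ry, rz]], ...]. A call has 1 to 12 rows; each row shifts and turns the commanded pose from where the row before left it, along the tool's axes as they then stand; what a row does not reach is not made up. A row lasts 1/8 s, in which the tool goes at most 62.5 mm and 10.7 degrees, less where a joint would pass 70% of its speed; a pose out of reach is approached as far as the arm can. A call is refused whole if a number of a shift passes 62.5 or a number of a turn 0.188, either way. A call with a gripper value outside its range is refused whole. The fingers move at their own pace and stop on an object; "grip_force" is the grip in N (left out, the last holds). Time passes only in rows, so rows that do not move let the fingers close. It gives the time, the measured TCP pose, the force, the opening and the grip force at its end, in the units of the state.
- sensors.state(): the state, without advancing time (a new reading comes with each control period).
- viewer.snapshot(name): name is "scene" or "top"; returns a dict with "frame" (384x512x3 uint8, red, green, blue), "z_map" (384x512 float32, m along the optical axis (not along the pixel's ray), 0 where there is no reading), "K" (3x3 intrinsics, pixels), "camera_from_world" (4x4, takes a point from world to camera coordinates). Camera axes: x right, y down, z forward; pixel columns grow to the right and rows downward; lengths in m; the calibration is good to about 2 mm. A picture is of the moment at which its call begins.
- r.finish_job(): hands the job in; it is judged then, once.
Trained networks look in a picture, given as the dict that the camera call returned (one of the last four; its "shot" number tells which), for a name from the list of things; names that differ only in an ending like _2 or _b are one class to them, and where a whole thing is asked for, a point or a joint stands for the part that bears it (a point fixed in the world has none). Each returns a list of dicts, best first, with "confidence" (0 to 1); they miss things now and then, are a little off and sometimes report something else, mostly with a low value. They report only what shows in the picture. A call takes as long as a camera call. They do not tell look-alikes from the thing itself.
- models.spot_in(picture, target): "centre" ([x, y, z] in m, in the coordinates of the camera as it stood for that picture, good to about 4 mm: the middle of the surface that is visible of it).
- models.trace(picture, target): "pixels" (384x512 bool, what is visible of it).
The state is a dict: "time": time; "qpos": joint angles; "qvel": joint speeds; "effort": joint torques, N m; "ee_pos": TCP position; "tool_rot": TCP orientation; "wrist_force": force on the tool from outside, world axes, zero at the start; "ft_torque": the same for the moment, N m; "finger_gap": finger opening in m; "grip_force": force on a finger pad.
Only numpy, scipy, OpenCV 4.12 (cv2) and the standard library are available. Lean on these libraries where they do the work, as an engineer would, in place of code of your own. Each camera call takes 0.05 s, during which the arm holds its last target. There are 200 camera calls.

### The job

The green pigment bottle was left on the bench with its flip cap open: press its cap fully shut before you lift the bottle, then stand it upright back on its green drip pad in the empty place of the rack. Flick the blue bottle's cap fully open for the next pour, and press home the red and yellow caps where they stand ajar; these three bottles stay in their places. Do not tip any bottle, and leave the mixing cup, the resin bottle and the master disc where they are.

Things in the scene. Friction and masses are not known exactly. Their poses are not given: they have to be found in the camera images.
- bottle_green: loose 0.4 kg squeeze bottle of green pigment paste with a green flip-top cap and a green band on its label; round white body 54 mm across and straight up to 86 mm, cap 44 mm across on top, 122 mm tall in all with the cap shut. Origin: centre of its underside; z up, -x towards the cap's thumb tab, +x towards the cap's hinge. Starts on the open bench beside the rack with its cap open.
- cap_green (a joint): hinge of the green flip cap: 0 = shut and pressed home, grows as the tab swings up and back, 1.9 rad = fully open. Axis along the bottle's y, at x = +22, z = +110 mm in the bottle's frame. Below about 0.9 rad the cap stays where it is left, above 1.0 it swings on to 1.9 by itself; it takes well under 1 N at the tab.
- tab_green (a point): lower edge of the tip of the green cap's thumb tab, 62 mm from the hinge, 40 mm from the bottle's axis when shut; moves with the cap (-x out along the tab, z out of the cap's top). The lid is 12 mm thick, 44 mm across; the tab is 18 mm wide, 7 mm thick, 18 mm long, level with the lid's top, and free below and beside.
- bottle_blue: loose 0.4 kg squeeze bottle of blue pigment paste with a blue flip-top cap and a blue band on its label; round white body 54 mm across and straight up to 86 mm, cap 44 mm across on top, 122 mm tall in all with the cap shut. Origin: centre of its underside; z up, -x towards the cap's thumb tab, +x towards the cap's hinge. Starts standing in one of the rack's four places.
- cap_blue (a joint): hinge of the blue flip cap: 0 = shut and pressed home, grows as the tab swings up and back, 1.9 rad = fully open. Axis along the bottle's y, at x = +22, z = +110 mm in the bottle's frame. Below about 0.9 rad the cap stays where it is left, above 1.0 it swings on to 1.9 by itself; it takes well under 1 N at the tab.
- tab_blue (a point): lower edge of the tip of the blue cap's thumb tab, 62 mm from the hinge, 40 mm from the bottle's axis when shut; moves with the cap (-x out along the tab, z out of the cap's top). The lid is 12 mm thick, 44 mm across; the tab is 18 mm wide, 7 mm thick, 18 mm long, level with the lid's top, and free below and beside.
- bottle_red: loose 0.4 kg squeeze bottle of red pigment paste with a red flip-top cap and a red band on its label; round white body 54 mm across and straight up to 86 mm, cap 44 mm across on top, 122 mm tall in all with the cap shut. Origin: centre of its underside; z up, -x towards the cap's thumb tab, +x towards the cap's hinge. Starts standing in one of the rack's four places.
- cap_red (a joint): hinge of the red flip cap: 0 = shut and pressed home, grows as the tab swings up and back, 1.9 rad = fully open. Axis along the bottle's y, at x = +22, z = +110 mm in the bottle's frame. Below about 0.9 rad the cap stays where it is left, above 1.0 it swings on to 1.9 by itself; it takes well under 1 N at the tab.
- tab_red (a point): lower edge of the tip of the red cap's thumb tab, 62 mm from the hinge, 40 mm from the bottle's axis when shut; moves with the cap (-x out along the tab, z out of the cap's top). The lid is 12 mm thick, 44 mm across; the tab is 18 mm wide, 7 mm thick, 18 mm long, level with the lid's top, and free below and beside.
- bottle_yellow: loose 0.4 kg squeeze bottle of yellow pigment paste with a yellow flip-top cap and a yellow band on its label; round white body 54 mm across and straight up to 86 mm, cap 44 mm across on top, 122 mm tall in all with the cap shut. Origin: centre of its underside; z up, -x towards the cap's thumb tab, +x towards the cap's hinge. Starts standing in one of the rack's four places.
- cap_yellow (a joint): hinge of the yellow flip cap: 0 = shut and pressed home, grows as the tab swings up and back, 1.9 rad = fully open. Axis along the bottle's y, at x = +22, z = +110 mm in the bottle's frame. Below about 0.9 rad the cap stays where it is left, above 1.0 it swings on to 1.9 by itself; it takes well under 1 N at the tab.
- tab_yellow (a point): lower edge of the tip of the yellow cap's thumb tab, 62 mm from the hinge, 40 mm from the bottle's axis when shut; moves with the cap (-x out along the tab, z out of the cap's top). The lid is 12 mm thick, 44 mm across; the tab is 18 mm wide, 7 mm thick, 18 mm long, level with the lid's top, and free below and beside.
- rack: fixed birch-plywood bottle rack, 84 mm deep (x), 362 mm long (y), 64 mm high at its two end cheeks. Origin: centre of its underside. Foot board 12 mm thick; the top of the plate with four 60 mm holes lies 52 mm above the bench; hole centres at x = 0, y = -129, -43, +43, +129 mm in its frame. Bottles stand on the foot board through the holes, 3 mm clear all round.
- drip_pad: thin green drip pad (56 mm disc, 2 mm thick) fixed on the rack's foot board under the one empty hole: the green bottle's place. Origin: centre of its underside.
- green_cup: loose small green mixing cup, 62 mm across, 56 mm high, close to the green bottle on its hinge side; bystander. Origin: centre of its underside.
- resin_bottle: loose white resin bottle with a blue screw cap, 54 mm across, 118 mm high, on the robot's side of the rack; bystander. Origin: centre of its underside.
- master: loose white disc with a blue raised pattern, 61 mm across, 12 mm thick, lying on the bench; bystander. Origin: centre of its underside.
Mind the look-alikes: they are no part of the job. There is more than one size of the bottle_green; the one meant has the size given above.

How it is judged:
At the end, for the whole second after the job is handed in: green, red and yellow caps within 0.06 rad of shut, blue cap beyond 1.5 rad; the green bottle upright on its pad in the rack (centre within 10 mm, underside within 7 mm of the pad's), the other three upright within 20 mm of where they stood, down on the rack's foot board; all at rest (value of joint each of cap_green, cap_red, cap_yellow below 0.06 rad and value of joint cap_blue above 1.5 rad and horizontal distance between bottle_green and drip_pad below 0.01 m and z of bottle_green in the frame of drip_pad below 0.007 m and angle between each of bottle_green, bottle_blue, bottle_red, bottle_yellow's own z axis and vertical below 0.1 rad and linear speed of each of bottle_green, bottle_blue, bottle_red, bottle_yellow below 0.02 m/s and z of each of bottle_blue, bottle_red, bottle_yellow in the frame of rack below 0.018 m and distance of each of bottle_blue, bottle_red, bottle_yellow from where it was at the start of the episode below 0.02 m); the robot touches nothing.
It fails at once if the green bottle is lifted while its cap is not shut (height (world z) of bottle_green above 0.01 m and value of joint cap_green above 0.12 rad).
It fails at once if a bottle is tipped by more than 0.5 rad (angle between any of bottle_green, bottle_blue, bottle_red, bottle_yellow's own z axis and vertical above 0.5 rad).
It fails at once if a bystander (mixing cup, resin bottle, master disc) is moved by more than 20 mm (distance of any of green_cup, resin_bottle, master from where it was at the start of the episode above 0.02 m).
It also fails if it takes over 64 s, if anything falls off the work surface, if the arm or the gripper's body presses on something with over 40 N, if the wrist force passes 120 N, or if a joint passes its speed limit or range.

## Working session

There is one attempt and no reset: what is moved stays moved. The work goes in short steps, Python scripts to look and compute and a tool call to move; the robot and the scene stay as the last step left them, time stands still between calls to the robot, and variables do not carry over. Pictures are saved under pics/ and viewed, at most 10 in all, crops included, and the job is handed in when it is done.

Besides the shell and the picture viewer there is one more tool, called after ">>>" as name([rows], argument=value, ...), one row to a line, values as JSON. arm_command: Moves the arm, as the interface text tells. Its arguments: {"type":"object","properties":{"increments":{"type":"array"},"grip_force":{"type":"number"}},"required":["increments"]}

```bash
mkdir -p pics; ls; cat > h.py <<'E'
import numpy as np, cv2
from bench import sensors, viewer, r, models
def cloud(s):
    z=s["z_map"];K=s["K"];v,u=np.indices(z.shape)
    p=np.stack([(u-K[0,2])/K[0,0]*z,(v-K[1,2])/K[1,1]*z,z],-1)
    T=np.linalg.inv(s["camera_from_world"]);w=p@T[:3,:3].T+T[:3,3];w[z==0]=np.nan
    return w
def tow(s,c):
    T=np.linalg.inv(s["camera_from_world"]);return T[:3,:3]@np.array(c)+T[:3,3]
E
python3 - <<'E'
from h import *
ims=[]
for n in("scene","top"):
    s=viewer.snapshot(n);ims.append(s["frame"])
    np.savez(n+".npz",**{k:s[k] for k in("frame","z_map","K","camera_from_world")})
    cv2.imwrite(f"pics/{n}0.png",cv2.resize(s["frame"][:,:,::-1],(800,600)))
    print(n,np.round(np.linalg.inv(s["camera_from_world"])[:3],2).tolist())
    for t in["bottle_green","bottle_blue","bottle_red","bottle_yellow","tab_green","tab_blue","tab_red","tab_yellow","rack","drip_pad","green_cup","resin_bottle","master"]:
        print(t,[(round(d["confidence"],2),np.round(tow(s,d["centre"]),3).tolist()) for d in models.spot_in(s,t)][:3])
print(sensors.state())
E
```

```text
pics
scene [[-0.67, -0.31, 0.68, -0.35], [-0.74, 0.25, -0.62, 0.74], [0.03, -0.92, -0.39, 0.59]]
bottle_green [(0.8, [0.545, -0.139, 0.092]), (0.61, [0.584, 0.257, 0.137])]
bottle_blue [(0.73, [0.565, 0.006, 0.095]), (0.25, [0.584, 0.254, 0.133])]
bottle_red [(0.87, [0.577, 0.256, 0.097])]
bottle_yellow [(0.69, [0.576, 0.178, 0.1]), (0.37, [0.577, 0.254, 0.096]), (0.29, [0.58, 0.173, 0.141])]
tab_green [(0.76, [0.56, -0.147, 0.163])]
tab_blue []
tab_red [(0.51, [0.584, 0.261, 0.133])]
tab_yellow [(0.71, [0.573, 0.174, 0.141])]
rack [(0.6, [0.553, 0.151, 0.032])]
drip_pad [(0.55, [0.586, 0.072, 0.014])]
green_cup []
resin_bottle [(0.78, [0.39, 0.142, 0.065])]
master [(0.74, [0.381, 0.253, 0.008])]
top [[-0.02, -0.99, 0.13, 0.37], [-1.0, 0.02, 0.0, -0.03], [-0.01, -0.13, -0.99, 1.28]]
bottle_green [(0.93, [0.562, -0.159, 0.164]), (0.75, [0.512, -0.244, 0.093]), (0.67, [0.455, -0.355, 0.109])]
bottle_blue [(0.82, [0.573, -0.013, 0.135]), (0.71, [0.591, 0.161, 0.144])]
bottle_red [(0.56, [0.588, 0.238, 0.133])]
bottle_yellow [(0.62, [0.565, -0.389, 0.024]), (0.55, [0.582, 0.153, 0.136])]
[... 536 characters left out ...]
0.385, 0.245, 0.006])]
{'time': 1.4, 'qpos': array([-1.37247544e+00,  4.93628152e-01,  1.34551365e+00,  2.30225172e-05,
        1.30244787e+00, -9.54870381e-02]), 'qvel': array([ 0.0021245 , -0.00048437, -0.00121299,  0.00043435, -0.00058841,
       -0.00038593]), 'effort': array([ 9.44850690e-04, -8.78681803e+01, -3.82247329e+01,  7.08713941e-02,
        4.41355817e-02, -6.54090763e-05]), 'ee_pos': array([ 0.18101571, -0.5982233 ,  0.40469282]), 'tool_rot': array([ 3.14158757e+00, -2.18135783e-05,  2.93801818e-01]), 'wrist_force': array([-0.0059936 , -0.42065784, -0.44302026]), 'ft_torque': array([-0.0327091 , -0.01643778, -0.02492537]), 'grip_force': 0.0, 'finger_gap': 0.09132342001964083}
```

View pics/scene0.png

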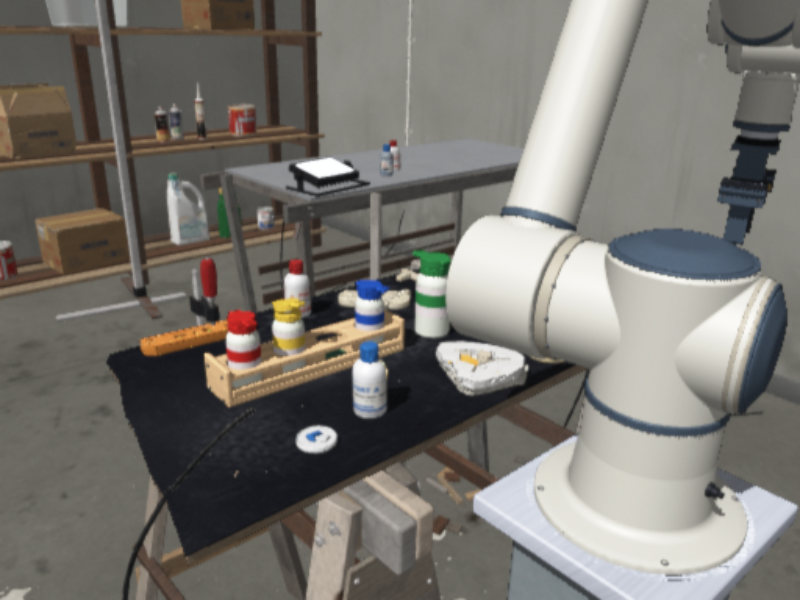

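View pics/top0.png

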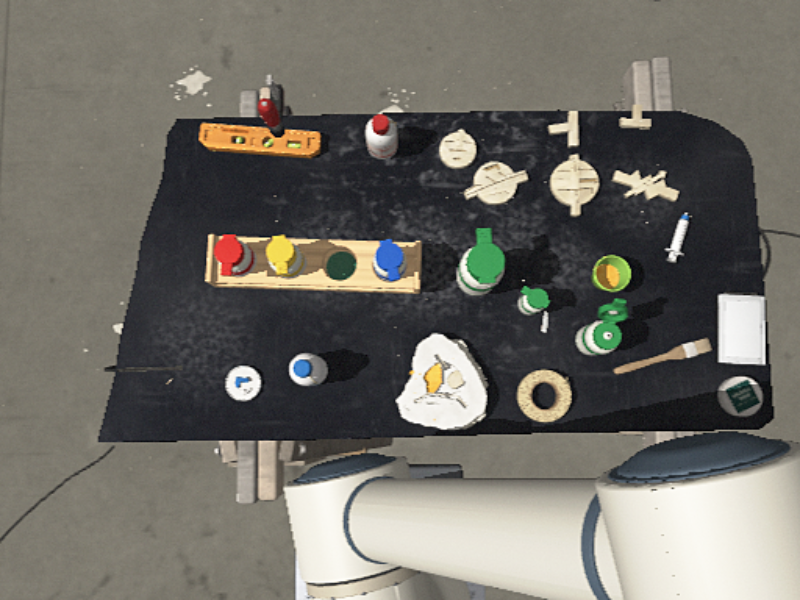

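The top view shows the rack with red (232,255), yellow (282,255), the empty pad (341,265) and blue (389,260, tab pointing away from the robot). The open green bottle is at (598,335), its lid flipped back at (613,310) and the cup behind it at (612,272). The greens at (482,262) and (535,300) are look-alikes of another size.

```bash
python3 - <<'E'
from h import *
s=dict(np.load("top.npz"));w=cloud(s);f=s["frame"]
a=cv2.resize(f[142:197,125:280,::-1],(800,284),interpolation=cv2.INTER_CUBIC)
b=cv2.resize(f[160:235,325:430,::-1],(420,300),interpolation=cv2.INTER_CUBIC)
o=np.zeros((584,800,3),np.uint8);o[:284]=a;o[284:,:420]=b
cv2.imwrite("pics/crop.png",o)
hsv=cv2.cvtColor(f,cv2.COLOR_RGB2HSV).astype(int)
v,u=np.indices(f.shape[:2])
def st(name,m):
    p=w[m];p=p[~np.isnan(p).any(1)]
    if len(p)<4: print(name,len(p));return
    c,(e),vec=None,*np.linalg.eigh(np.cov(p.T))
    print(name,len(p),"mean",p.mean(0).round(4),"min",np.percentile(p,3,0).round(4),"max",np.percentile(p,97,0).round(4))
H,S,V=hsv[...,0],hsv[...,1],hsv[...,2]
box=lambda x0,x1,y0,y1:(w[...,0]>x0)&(w[...,0]<x1)&(w[...,1]>y0)&(w[...,1]<y1)
hi=w[...,2]>0.1
reg={"red":(box(.53,.66,.19,.3),(S>150)&((H<8)|(H>172))),"yel":(box(.53,.66,.12,.2),(S>150)&(H>18)&(H<35)),"blue":(box(.53,.68,-.06,.04),(S>150)&(H>100)&(H<130)),"green":(box(.38,.54,-.41,-.31),(S>120)&(H>45)&(H<85))}
for n,(b_,c_) in reg.items(): st(n,b_&c_&(w[...,2]>.09)); st(n+" body",b_&(S<60)&(V>120)&(w[...,2]>.07))
# rack top plate
m=box(.5,.66,-.08,.32)&(w[...,2]>.047)&(w[...,2]<.057)
p=w[m][:,:2].astype(np.float32);print("plate",len(p),cv2.minAreaRect(p),w[m].mean(0))
m=box(.5,.66,-.1,.32)&(w[...,2]>.058)&(w[...,2]<.070)&(S<150);st("cheek+",m&(w[...,1]>.2));st("cheek-",m&(w[...,1]<-.03))
st("pad",box(.54,.64,.03,.11)&(w[...,2]<.03))
g=reg["green"][0]&(w[...,2]>.09)
for q,c,h,sv in zip(w[g],f[g],hsv[g],zip(u[g],v[g])): 
    pass
for n,(b_,c_) in reg.items():
    m=b_&c_&(w[...,2]>.09);print(n)
    for vv in range(v[m].min(),v[m].max()+1,1):
        k=m&(v==vv)
        if k.any(): print(vv,u[k].min(),u[k].max(),w[k][:,0].mean().round(3),w[k][:,1].min().round(3),w[k][:,1].max().round(3),"z",np.median(w[k][:,2]).round(3),w[k][:,2].max().round(3))
E
```

```text
red 321 mean [0.5909 0.245  0.1345] min [0.5594 0.2258 0.1266] max [0.618  0.2632 0.1395]
red body 49 mean [0.5834 0.2317 0.1023] min [0.5688 0.2203 0.0916] max [0.6111 0.2458 0.1087]
yel 314 mean [0.5875 0.1608 0.1393] min [0.5574 0.1425 0.128 ] max [0.6151 0.18   0.148 ]
yel body 34 mean [0.5764 0.1528 0.1037] min [0.5652 0.1378 0.0954] max [0.5988 0.1843 0.1186]
blue 304 mean [ 0.5769 -0.0113  0.1342] min [ 0.5462 -0.0284  0.1293] max [0.6048 0.0065 0.1386]
blue body 58 mean [ 0.5696 -0.0033  0.0993] min [ 0.5565 -0.036   0.0841] max [0.5902 0.0155 0.1118]
green 418 mean [ 0.466  -0.3598  0.1219] min [ 0.4325 -0.3799  0.1057] max [ 0.4982 -0.3388  0.166 ]
green body 155 mean [ 0.4484 -0.3454  0.0939] min [ 0.424  -0.3655  0.073 ] max [ 0.4851 -0.3312  0.1304]
plate 1937 ((0.5877717137336731, 0.11423767358064651), (0.35760119557380676, 0.08307221531867981), 86.93500518798828) [0.58296765 0.10729127 0.05231879]
cheek+ 150 mean [0.5953 0.2818 0.0633] min [0.5587 0.2193 0.0585] max [0.6359 0.2985 0.068 ]
cheek- 121 mean [ 0.5796 -0.057   0.0643] min [ 0.5405 -0.0629  0.0591] max [ 0.6
[... 4447 characters left out ...]
0.344 z 0.11 0.112
209 382 395 0.463 -0.374 -0.342 z 0.109 0.113
210 381 396 0.46 -0.376 -0.339 z 0.109 0.115
211 380 396 0.458 -0.376 -0.337 z 0.111 0.115
212 380 397 0.455 -0.378 -0.337 z 0.111 0.116
213 380 397 0.453 -0.379 -0.336 z 0.109 0.115
214 380 397 0.45 -0.378 -0.337 z 0.11 0.113
215 380 397 0.448 -0.379 -0.338 z 0.108 0.113
216 380 397 0.445 -0.378 -0.336 z 0.109 0.113
217 380 397 0.443 -0.377 -0.337 z 0.11 0.116
218 381 397 0.44 -0.378 -0.339 z 0.109 0.112
219 381 396 0.438 -0.375 -0.339 z 0.111 0.115
220 382 395 0.435 -0.373 -0.341 z 0.11 0.113
221 383 394 0.433 -0.371 -0.343 z 0.109 0.112
222 384 392 0.43 -0.365 -0.346 z 0.11 0.115
223 387 389 0.428 -0.357 -0.354 z 0.109 0.111
```

View pics/crop.png

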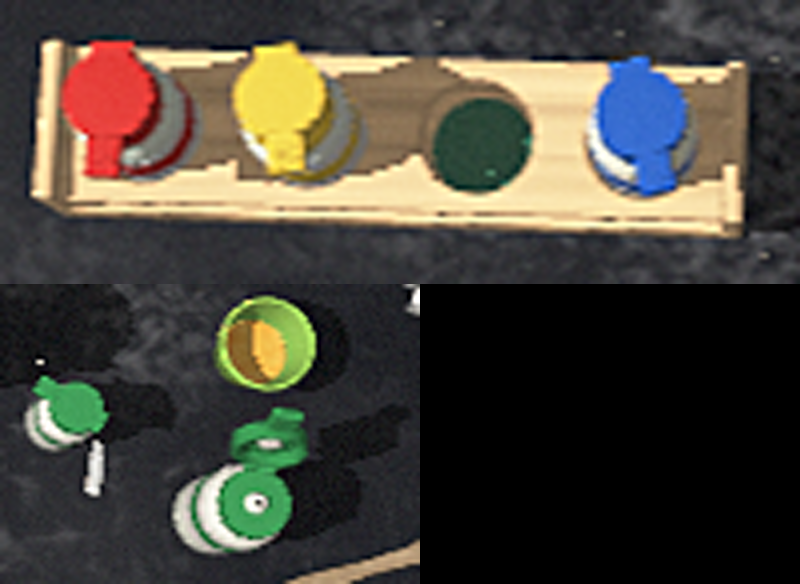

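The crop shows the lids of red, yellow and blue with tabs toward the robot (tab tips at about (103,160), (288,155), (655,180)). Yellow is clearly ajar and blue is flat. The open green bottle (255,505) has its lid hinged toward the cup (265,345). I start with the green cap.

```bash
cat >> h.py <<'E'
from scipy.spatial.transform import Rotation as Ro
def plan(targets,yaws,step=45,start=None):
    """rows from measured pose through targets (TCP world, tool down), yaw each"""
    st=sensors.state();p=st["ee_pos"] if start is None else np.array(start[:3]);y=st["tool_rot"][2] if start is None else start[3]
    for t,yt in zip(targets,yaws):
        t=np.array(t,float);n=int(max(np.ceil(np.linalg.norm(t-p)*1000/step),np.ceil(abs(yt-y)/.15),1))
        d=(t-p)/n;dy=(yt-y)/n;rows=[]
        for i in range(n):
            R=Ro.from_euler("xyz",[np.pi,0,y]).as_matrix()
            rows.append(((R.T@d*1000).round(1).tolist(),round(-dy,3)));y+=dy
        p=t;print(n,rows)
E
python3 - <<'E'
from h import *
plan([[.5335,-.3702,.405],[.5335,-.3702,.341]],[-.15,-.15])
# red/yellow lid plane fits
s=dict(np.load("top.npz"));w=cloud(s);hsv=cv2.cvtColor(s["frame"],cv2.COLOR_RGB2HSV).astype(int);H,S=hsv[...,0],hsv[...,1]
for n,c,y0,y1 in(("red",(H<8)|(H>172),.22,.27),("yel",(H>18)&(H<35),.135,.185),("blue",(H>100)&(H<130),-.035,.012)):
    p=w[c&(S>150)&(w[...,2]>.125)&(w[...,0]>.54)&(w[...,0]<.63)&(w[...,1]>y0)&(w[...,1]<y1)]
    for _ in range(4):
        k=np.linalg.lstsq(np.c_[p[:,:2]-[.59,0],np.ones(len(p))],p[:,2],rcond=None)[0]
        e=p[:,2]-np.c_[p[:,:2]-[.59,0],np.ones(len(p))]@k;p=p[abs(e)<.004]
    print(n,k,len(p),e.std())
E
```

```text
10 [([40.3, -11.6, -0.0], np.float64(0.044)), ([39.8, -13.4, -0.0], np.float64(0.044)), ([39.2, -15.1, -0.0], np.float64(0.044)), ([38.4, -16.9, -0.0], np.float64(0.044)), ([37.7, -18.6, -0.0], np.float64(0.044)), ([36.8, -20.2, -0.0], np.float64(0.044)), ([35.9, -21.8, -0.0], np.float64(0.044)), ([34.9, -23.4, -0.0], np.float64(0.044)), ([33.8, -24.9, -0.0], np.float64(0.044)), ([32.6, -26.4, -0.0], np.float64(0.044))]
2 [([0.0, -0.0, 32.0], np.float64(-0.0)), ([0.0, -0.0, 32.0], np.float64(-0.0))]
red [-0.01558081 -0.00891372  0.13719862] 276 0.001804177705073508
yel [-0.22481222  0.00962626  0.13816585] 277 0.001784824704645539
blue [0.00213441 0.00474194 0.13451044] 276 0.0017665821654980253
```

>>> arm_command([
  [0,[40.3,-11.6,0],[0,0,0.044]],
  [0,[39.8,-13.4,0],[0,0,0.044]],
  [0,[39.2,-15.1,0],[0,0,0.044]],
  [0,[38.4,-16.9,0],[0,0,0.044]],
  [0,[37.7,-18.6,0],[0,0,0.044]],
  [0,[36.8,-20.2,0],[0,0,0.044]],
  [0,[35.9,-21.8,0],[0,0,0.044]],
  [0,[34.9,-23.4,0],[0,0,0.044]],
  [0,[33.8,-24.9,0],[0,0,0.044]],
  [0,[32.6,-26.4,0],[0,0,0.044]],
  [0,[0,0,0],[0,0,0]],
], grip_force=10)

```text
time: 2.78
ee_pos: [0.5351, -0.3679, 0.4046]
tool_rot: [-3.141, -0.0, -0.144]
wrist_force: [0.6, 0.2, 0.2]
finger_gap: 0.0006
grip_force: 0.0
```

```bash
python3 - <<'E'
from h import *
ims=[]
for n in("scene","top"):
    s=viewer.snapshot(n);np.savez(n+"1.npz",**{k:s[k] for k in("frame","z_map","K","camera_from_world")})
    ims.append(cv2.resize(s["frame"][:,:,::-1],(400,300)))
    for t in("tab_green","bottle_green","green_cup"): print(n,t,[(round(d["confidence"],2),np.round(tow(s,d["centre"]),3).tolist()) for d in models.spot_in(s,t)][:3])
s=np.load("scene1.npz")
cv2.imwrite("pics/b.png",np.hstack([cv2.resize(s["frame"][130:280,180:380,::-1],(400,300),interpolation=cv2.INTER_CUBIC),cv2.resize(np.load("top1.npz")["frame"][160:235,325:425,::-1],(400,300),interpolation=cv2.INTER_CUBIC)]))
st=sensors.state();print(st["time"],st["ee_pos"],st["tool_rot"])
E
```

```text
scene tab_green [(0.61, [0.565, -0.149, 0.163]), (0.35, [0.57, -0.005, 0.136])]
scene bottle_green [(0.83, [0.556, -0.133, 0.11])]
scene green_cup [(0.46, [0.581, 0.07, 0.014])]
top tab_green [(0.76, [0.57, -0.159, 0.162]), (0.46, [0.515, -0.25, 0.092])]
top bottle_green [(0.83, [0.51, -0.247, 0.094]), (0.68, [0.56, -0.158, 0.162])]
top green_cup [(0.51, [0.584, 0.074, 0.015]), (0.49, [0.578, -0.011, 0.137])]
3.175 [ 0.53262335 -0.37015396  0.40478857] [ 3.14157534e+00  5.88546038e-06 -1.47132604e-01]
```

View pics/b.png

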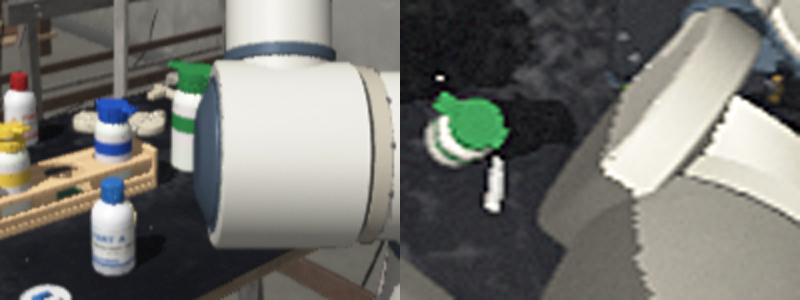

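The arm hides the green bottle in both views, with the right half of the crop filled by the forearm. I continue from the measured pose and check by force.

>>> arm_command([
  [0,[0,0,32],[0,0,0]],
  [0,[0,0,32],[0,0,0]],
  [0,[0,0,0],[0,0,0]],
  [0,[-10,0,0],[0,0,0]],
  [0,[-10,0,0],[0,0,0]],
  [0,[-10,0,0],[0,0,0]],
  [0,[-10,0,0],[0,0,0]],
  [0,[-10,0,0],[0,0,0]],
])

```text
time: 4.18
ee_pos: [0.4829, -0.3623, 0.3409]
tool_rot: [3.141, -0.0, -0.146]
wrist_force: [0.2, -1.1, 0.1]
finger_gap: 0.0004
grip_force: 0.1
```

>>> arm_command([
  [0,[-8,0,0],[0,0,0]],
  [0,[-8,0,0],[0,0,0]],
  [0,[-8,0,0],[0,0,0]],
  [0,[-5,0,0],[0,0,0]],
  [0,[0,0,0],[0,0,0]],
])

```text
time: 4.8
ee_pos: [0.4548, -0.3581, 0.3408]
tool_rot: [-3.142, 0.0, -0.146]
wrist_force: [-0.8, -0.0, -0.5]
finger_gap: 0.0005
grip_force: 0.0
```

>>> arm_command([
  [0,[-4,0,8],[0,0,0]],
  [0,[-4,0,8],[0,0,0]],
  [0,[-2,0,6],[0,0,0]],
  [0,[0,0,4],[0,0,0]],
  [0,[0,0,0],[0,0,0]],
])

```text
time: 5.42
ee_pos: [0.4452, -0.3567, 0.3144]
tool_rot: [-3.141, 0.0, -0.146]
wrist_force: [0.1, -0.6, -0.2]
finger_gap: 0.0007
grip_force: 0.0
```

>>> arm_command([
  [0,[-1,0,1],[0,0,0]],
  [0,[0,0,1],[0,0,0]],
  [0,[0,0,1],[0,0,0]],
  [0,[0,0,0],[0,0,0]],
])

```text
time: 5.92
ee_pos: [0.4444, -0.3567, 0.3128]
tool_rot: [3.14, -0.002, -0.146]
wrist_force: [-2.8, 1.8, 16.2]
finger_gap: 0.0005
grip_force: 7.9
```

Contact at 122 mm tip height with 16 N: the green cap is shut. Next I open, straddle the body and grip.

>>> arm_command([
  [91,[0,0,-15],[0,0,0]],
  [91,[0,0,-15],[0,0,0]],
  [91,[5,0,0],[0,0,0]],
  [91,[0,0,0],[0,0,0]],
  [91,[0,0,0],[0,0,0]],
  [91,[0,0,0],[0,0,0]],
])

```text
time: 6.68
ee_pos: [0.449, -0.3571, 0.3413]
tool_rot: [-3.141, 0.001, -0.146]
wrist_force: [-0.7, 0.5, -0.0]
finger_gap: 0.0573
grip_force: 0.0
```

```bash
python3 - <<'E'
from h import *
s=sensors.state();print(s["ee_pos"],s["finger_gap"],s["wrist_force"])
E
```

```text
[ 0.44898275 -0.35713977  0.34131126] 0.05730395401641301 [-0.67675815  0.45417872 -0.00836142]
```

>>> arm_command([
  [91,[0,0,0],[0,0,0]],
  [91,[0,0,0],[0,0,0]],
  [91,[0,0,0],[0,0,0]],
  [91,[0,0,20],[0,0,0]],
  [91,[0,0,25],[0,0,0]],
  [91,[0,0,25],[0,0,0]],
  [91,[0,0,25],[0,0,0]],
  [91,[0,0,0],[0,0,0]],
])

```text
time: 7.68
ee_pos: [0.4487, -0.3569, 0.2454]
tool_rot: [-3.14, 0.002, -0.146]
wrist_force: [0.3, -0.1, -0.7]
finger_gap: 0.0906
grip_force: 0.0
```

>>> arm_command([
  [40,[0,0,0],[0,0,0]],
  [40,[0,0,0],[0,0,0]],
  [40,[0,0,0],[0,0,0]],
  [40,[0,0,0],[0,0,0]],
  [40,[0,0,0],[0,0,0]],
  [40,[0,0,0],[0,0,0]],
], grip_force=15)

```text
time: 8.43
ee_pos: [0.4492, -0.3574, 0.247]
tool_rot: [3.141, -0.001, -0.146]
wrist_force: [-1.0, -0.8, 5.6]
finger_gap: 0.054
grip_force: 15.0
```

Gripped at 54 mm. I lift straight up while working out the hole's centre from the first picture.

>>> arm_command([
  [40,[0,0,-15],[0,0,0]],
  [40,[0,0,-30],[0,0,0]],
  [40,[0,0,-40],[0,0,0]],
  [40,[0,0,-40],[0,0,0]],
  [40,[0,0,-40],[0,0,0]],
  [40,[0,0,-25],[0,0,0]],
  [40,[0,0,0],[0,0,0]],
])

```text
time: 9.3
ee_pos: [0.4491, -0.3571, 0.4387]
tool_rot: [3.14, -0.003, -0.146]
wrist_force: [0.4, -0.9, -4.9]
finger_gap: 0.0536
grip_force: 15.0
```

```bash
cat > hole.py <<'E'
from h import *
def onplane(s,uv,z):
    T=np.linalg.inv(s["camera_from_world"]);d=np.c_[uv,np.ones(len(uv))]@np.linalg.inv(s["K"]).T@T[:3,:3].T
    return T[:3,3]+d*((z-T[2,3])/d[:,2])[:,None]
def circ(p):
    A=np.c_[2*p,np.ones(len(p))];k=np.linalg.lstsq(A,(p**2).sum(1),rcond=None)[0];return k[:2],np.sqrt(k[2]+k[:2]@k[:2])
E
python3 - <<'E'
from hole import *
s=dict(np.load("top.npz"));w=cloud(s)
m=(w[...,2]<.043)&(w[...,0]>.545)&(w[...,0]<.63)&(w[...,1]>.03)&(w[...,1]<.115)
n,l,stt,c=cv2.connectedComponentsWithStats(m.astype(np.uint8));i=1+stt[1:,4].argmax()
m=(l==i).astype(np.uint8);ct=cv2.findContours(m,cv2.RETR_EXTERNAL,cv2.CHAIN_APPROX_NONE)[0][0][:,0].astype(float)
p=onplane(s,ct,.052)[:,:2];print("hole",circ(p),p.min(0),p.max(0),stt[i])
pm=onplane(s,np.argwhere(m)[:,::-1],.052);print("centroid",pm.mean(0))
# lid circles by colour contour at z=.134
hsv=cv2.cvtColor(s["frame"],cv2.COLOR_RGB2HSV).astype(int);H,S=hsv[...,0],hsv[...,1]
for nme,cc,y0,y1,c0 in(("red",(H<8)|(H>172),.21,.28,(.5935,.245)),("yel",(H>18)&(H<35),.13,.19,(.589,.161)),("blue",(H>100)&(H<130),-.04,.02,(.578,-.011))):
    q=(cc&(S>130)&(w[...,2]>.12)&(w[...,0]>.53)&(w[...,0]<.64)&(w[...,1]>y0)&(w[...,1]<y1)).astype(np.uint8)
    ct=max(cv2.findContours(q,cv2.RETR_EXTERNAL,cv2.CHAIN_APPROX_NONE)[0],key=len)[:,0].astype(float)
    p=onplane(s,ct,.134 if nme!="yel" else .14)[:,:2];c=np.array(c0)
    for _ in range(5):
        a=np.abs(np.linalg.norm(p-c,axis=1)-.0215)<.003;c,R=circ(p[a])
    print(nme,c,R,a.sum())
E
```

```text
hole (array([0.58549865, 0.07446916]), np.float64(0.02808508383369479)) [0.55623932 0.04642604] [0.61304676 0.10250276] [207 158  22  22 372]
centroid [0.58549956 0.07431514 0.052     ]
red [0.59366035 0.24475904] 0.022159444372629383 41
yel [0.58958901 0.16069819] 0.02189861216213523 38
blue [ 0.57984533 -0.01068743] 0.020975461401203602 39
```

```bash
python3 - <<'E'
from h import *
plan([[.5852,.0745,.437]],[1.525],step=42)
E
```

```text
12 [([6.0, -37.2, 0.1], np.float64(-0.139)), ([11.1, -36.0, 0.1], np.float64(-0.139)), ([16.0, -34.2, 0.1], np.float64(-0.139)), ([20.6, -31.6, 0.1], np.float64(-0.139)), ([24.8, -28.4, 0.1], np.float64(-0.139)), ([28.5, -24.7, 0.1], np.float64(-0.139)), ([31.6, -20.5, 0.1], np.float64(-0.139)), ([34.2, -15.9, 0.1], np.float64(-0.139)), ([36.1, -11.1, 0.1], np.float64(-0.139)), ([37.2, -5.9, 0.1], np.float64(-0.139)), ([37.7, -0.7, 0.1], np.float64(-0.139)), ([37.4, 4.5, 0.1], np.float64(-0.139))]
```

>>> arm_command([
  [40,[6.0,-37.2,0.1],[0,0,-0.139]],
  [40,[11.1,-36.0,0.1],[0,0,-0.139]],
  [40,[16.0,-34.2,0.1],[0,0,-0.139]],
  [40,[20.6,-31.6,0.1],[0,0,-0.139]],
  [40,[24.8,-28.4,0.1],[0,0,-0.139]],
  [40,[28.5,-24.7,0.1],[0,0,-0.139]],
  [40,[31.6,-20.5,0.1],[0,0,-0.139]],
  [40,[34.2,-15.9,0.1],[0,0,-0.139]],
  [40,[36.1,-11.1,0.1],[0,0,-0.139]],
  [40,[37.2,-5.9,0.1],[0,0,-0.139]],
  [40,[37.7,-0.7,0.1],[0,0,-0.139]],
  [40,[37.4,4.5,0.1],[0,0,-0.139]],
])

```text
time: 10.8
ee_pos: [0.5858, 0.0753, 0.4339]
tool_rot: [-3.139, 0.0, 1.526]
wrist_force: [0.9, -0.9, -4.7]
finger_gap: 0.0539
grip_force: 15.0
```

>>> arm_command([
  [40,[0,0,0],[0,0,0]],
  [40,[0,0,40],[0,0,0]],
  [40,[0,0,40],[0,0,0]],
  [40,[0,0,0],[0,0,0]],
  [40,[0,0,0],[0,0,0]],
])

```text
time: 11.42
ee_pos: [0.5862, 0.0737, 0.3564]
tool_rot: [3.141, 0.0, 1.521]
wrist_force: [0.7, -0.3, -4.6]
finger_gap: 0.0537
grip_force: 15.0
```

```bash
python3 - <<'E'
from h import *
st=sensors.state();print(st["time"],st["ee_pos"],st["tool_rot"],st["wrist_force"])
s=viewer.snapshot("scene");np.savez("scene2.npz",**{k:s[k] for k in("frame","z_map","K","camera_from_world")})
for t in("bottle_green","drip_pad"): print(t,[(round(d["confidence"],2),np.round(tow(s,d["centre"]),4).tolist()) for d in models.spot_in(s,t)][:3])
c=s["frame"][120:270,110:310,::-1];cv2.imwrite("pics/c.png",cv2.resize(c,(800,600),interpolation=cv2.INTER_CUBIC))
w=cloud(s);hsv=cv2.cvtColor(s["frame"],cv2.COLOR_RGB2HSV).astype(int)
m=(abs(w[...,0]-.585)<.05)&(abs(w[...,1]-.0745)<.05)&(w[...,2]>.11)&(w[...,2]<.178)
p=w[m];v,u=np.nonzero(m);print(len(p),u.min(),u.max(),v.min(),v.max())
from scipy.optimize import least_squares
f=lambda k:np.hypot(p[:,0]-k[0],p[:,1]-k[1])-.027
o=least_squares(f,[.585,.0745],loss="soft_l1",f_scale=.002);print("axis",o.x,np.std(o.fun))
E
```

```text
11.425 [0.58622438 0.07365181 0.35643303] [3.14105119e+00 2.06774361e-07 1.52097645e+00] [ 0.6650209  -0.28342794 -4.64462943]
bottle_green [(0.69, [0.5025, -0.2356, 0.0534]), (0.67, [0.5377, -0.141, 0.0953]), (0.57, [0.5723, 0.0941, 0.1584])]
drip_pad [(0.41, [0.5849, 0.07, 0.018])]
448 199 223 171 198
axis [0.58539949 0.07509756] 0.003544670247577714
```

View pics/c.png

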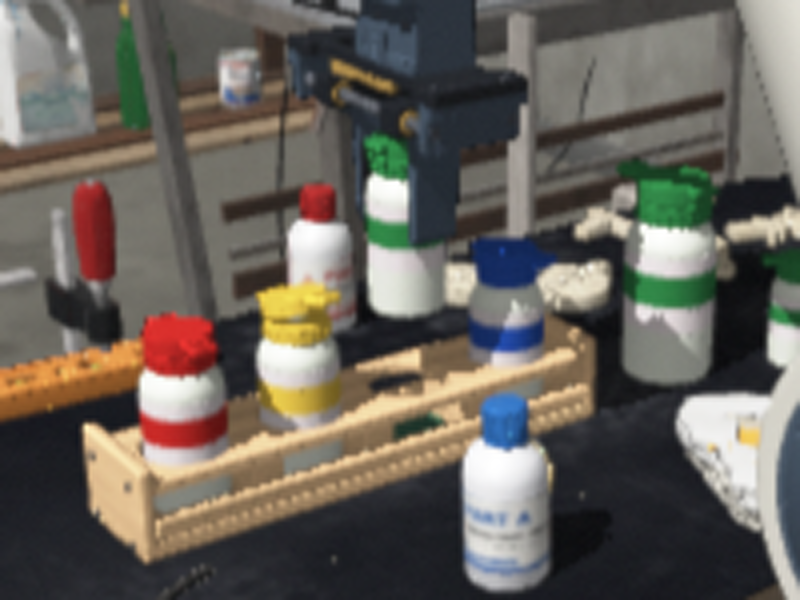

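The held bottle (405,230) hangs upright over the empty hole (395,385), cap shut. Its fitted axis (0.5854, 0.0751) matches the hole's, so I lower it.

>>> arm_command([
  [40,[0,0,25],[0,0,0]],
  [40,[0,0,20],[0,0,0]],
  [40,[0,0,5],[0,0,0]],
  [40,[0,0,8],[0,0,0]],
  [40,[0,0,0],[0,0,0]],
])

```text
time: 12.2
ee_pos: [0.5861, 0.074, 0.2977]
tool_rot: [3.141, -0.0, 1.522]
wrist_force: [0.0, -0.4, -4.1]
finger_gap: 0.0537
grip_force: 15.0
```

>>> arm_command([
  [40,[0,0,10],[0,0,0]],
  [40,[0,0,10],[0,0,0]],
  [40,[0,0,8],[0,0,0]],
  [40,[0,0,5],[0,0,0]],
  [40,[0,0,0],[0,0,0]],
])

```text
time: 12.82
ee_pos: [0.5859, 0.074, 0.2641]
tool_rot: [-3.141, 0.0, 1.522]
wrist_force: [-0.2, 0.1, -3.7]
finger_gap: 0.0535
grip_force: 15.0
```

>>> arm_command([
  [40,[0,0,2],[0,0,0]],
  [40,[0,0,1],[0,0,0]],
  [40,[0,0,0],[0,0,0]],
])

```text
time: 13.2
ee_pos: [0.586, 0.074, 0.2616]
tool_rot: [3.141, -0.0, 1.522]
wrist_force: [0.3, 0.1, -4.5]
finger_gap: 0.0536
grip_force: 15.0
```

>>> arm_command([
  [91,[0,0,0],[0,0,0]],
  [91,[0,0,0],[0,0,0]],
  [91,[0,0,0],[0,0,0]],
  [91,[0,0,0],[0,0,0]],
  [91,[0,0,0],[0,0,0]],
  [91,[0,0,0],[0,0,0]],
  [91,[0,0,0],[0,0,0]],
])

```text
time: 14.08
ee_pos: [0.586, 0.074, 0.2615]
tool_rot: [3.142, -0.0, 1.522]
wrist_force: [-0.8, 0.1, 0.1]
finger_gap: 0.0911
grip_force: 0.0
```

>>> arm_command([
  [91,[0,0,-30],[0,0,0]],
  [91,[0,0,-40],[0,0,0]],
  [0,[0,0,-40],[0,0,0]],
  [0,[0,0,0],[0,0,0]],
])

```text
time: 14.58
ee_pos: [0.5866, 0.0741, 0.3745]
tool_rot: [3.136, -0.0, 1.522]
wrist_force: [-0.0, 0.7, -1.6]
finger_gap: 0.0737
grip_force: 0.0
```

```bash
python3 - <<'E'
from h import *
yb=0.2
# yellow: press at lid centre shifted 14 mm towards tab (-x); red same; keep yaw 1.525
plan([[.577,.159,.372],[.577,.159,.345]],[1.525,1.525])
st=sensors.state();print(st["ee_pos"],st["wrist_force"])
E
```

```text
2 [([42.2, -6.9, 1.3], np.float64(-0.002)), ([42.2, -6.8, 1.3], np.float64(-0.002))]
1 [([-0.0, -0.0, 27.0], np.float64(-0.0))]
[0.58663039 0.07405317 0.37450234] [-0.01350185  0.71445844 -1.62902968]
```

>>> arm_command([
  [0,[42,-6.5,1],[0,0,0]],
  [0,[42.5,-6.5,1],[0,0,0]],
  [0,[0,0,0],[0,0,0]],
  [0,[0,0,0],[0,0,0]],
  [0,[0,0,0],[0,0,0]],
  [0,[0,0,20],[0,0,0]],
  [0,[0,0,10],[0,0,0]],
  [0,[0,0,10],[0,0,0]],
  [0,[0,0,6],[0,0,0]],
  [0,[0,0,0],[0,0,0]],
])

```text
time: 15.82
ee_pos: [0.5775, 0.159, 0.3248]
tool_rot: [3.14, -0.0, 1.522]
wrist_force: [-2.4, -0.7, 14.9]
finger_gap: 0.0007
grip_force: 7.3
```

>>> arm_command([
  [0,[0,0,2],[0,0,0]],
  [0,[0,0,1],[0,0,0]],
  [0,[0,0,0],[0,0,0]],
])

```text
time: 16.2
ee_pos: [0.5778, 0.1591, 0.324]
tool_rot: [3.137, -0.001, 1.522]
wrist_force: [-11.3, -3.6, 46.9]
finger_gap: 0.0001
grip_force: 23.7
```

>>> arm_command([
  [0,[0,0,-15],[0,0,0]],
  [0,[0,0,-15],[0,0,0]],
  [0,[42.5,-1,0],[0,0,0]],
  [0,[42.5,-1,0],[0,0,0]],
  [0,[0,0,0],[0,0,0]],
  [0,[0,0,15],[0,0,0]],
  [0,[0,0,10],[0,0,0]],
  [0,[0,0,3],[0,0,0]],
  [0,[0,0,0],[0,0,0]],
])

```text
time: 17.32
ee_pos: [0.5796, 0.2433, 0.3243]
tool_rot: [3.14, -0.001, 1.521]
wrist_force: [-8.3, -2.2, 32.8]
finger_gap: 0.0005
grip_force: 16.3
```

Both caps contacted at lid-shut height with firm force. Next is the blue cap: grip its tab from the sides and swing it up.

>>> arm_command([
  [0,[0,0,-20],[0,0,0]],
  [30,[0,0,-30],[0,0,0]],
  [45,[0,0,0],[0,0,0]],
], grip_force=4)

```text
time: 17.7
ee_pos: [0.5799, 0.2433, 0.3739]
tool_rot: [3.139, -0.001, 1.521]
wrist_force: [-0.0, 0.4, -0.2]
finger_gap: 0.0175
grip_force: 0.0
```

```bash
python3 - <<'E'
from h import *
plan([[.5347,-.0197,.374]],[.195]);st=sensors.state();print(st["ee_pos"],st["finger_gap"])
s=viewer.snapshot("top")
cv2.imwrite("pics/d.png",cv2.resize(s["frame"][135:205,110:290,::-1],(800,311),interpolation=cv2.INTER_CUBIC))
E
```

```text
9 [([-29.4, -3.5, -0.0], np.float64(0.147)), ([-29.6, 0.8, -0.0], np.float64(0.147)), ([-29.2, 5.2, -0.0], np.float64(0.147)), ([-28.1, 9.4, -0.0], np.float64(0.147)), ([-26.4, 13.4, -0.0], np.float64(0.147)), ([-24.2, 17.1, -0.0], np.float64(0.147)), ([-21.4, 20.5, -0.0], np.float64(0.147)), ([-18.2, 23.4, -0.0], np.float64(0.147)), ([-14.5, 25.8, -0.0], np.float64(0.147))]
[0.57986577 0.24332479 0.373927  ] 0.017495958494624264
```

>>> arm_command([
  [45,[-29.4,-3.5,0],[0,0,0.147]],
  [45,[-29.6,0.8,0],[0,0,0.147]],
  [45,[-29.2,5.2,0],[0,0,0.147]],
  [45,[-28.1,9.4,0],[0,0,0.147]],
  [45,[-26.4,13.4,0],[0,0,0.147]],
  [45,[-24.2,17.1,0],[0,0,0.147]],
  [45,[-21.4,20.5,0],[0,0,0.147]],
  [45,[-18.2,23.4,0],[0,0,0.147]],
  [45,[-14.5,25.8,0],[0,0,0.147]],
  [45,[0,0,0],[0,0,0]],
])

```text
time: 19.0
ee_pos: [0.5342, -0.0207, 0.3713]
tool_rot: [-3.141, 0.002, 0.195]
wrist_force: [0.5, 0.0, 0.6]
finger_gap: 0.0453
grip_force: 0.0
```

```bash
python3 - <<'E'
from h import *
plan([[.5347,-.0197,.308]],[.195]);st=sensors.state();print(st["time"],st["ee_pos"],st["tool_rot"],st["finger_gap"])
E
```

```text
2 [([0.3, -0.4, 31.7], np.float64(-0.0)), ([0.3, -0.4, 31.7], np.float64(-0.0))]
19.0 [ 0.53419586 -0.02066084  0.37132504] [-3.14118592e+00  2.00748242e-03  1.94897207e-01] 0.04529121751740002
```

>>> arm_command([
  [45,[0.5,-0.5,32],[0,0,0]],
  [45,[0,0,32],[0,0,0]],
  [45,[0,0,0],[0,0,0]],
  [5,[0,0,0],[0,0,0]],
  [5,[0,0,0],[0,0,0]],
  [5,[0,0,0],[0,0,0]],
  [5,[0,0,0],[0,0,0]],
  [5,[0,0,0],[0,0,0]],
], grip_force=4)

```text
time: 20.0
ee_pos: [0.5353, -0.0183, 0.3089]
tool_rot: [3.141, -0.001, 0.199]
wrist_force: [-0.6, -2.3, 5.9]
finger_gap: 0.018
grip_force: 4.0
```

Gap is 18.0 mm, the tab's width. I swing it up along the arc.

>>> arm_command([
  [5,[1,0,-7],[0,0,0]],
  [5,[2,0,-6.5],[0,0,0]],
  [5,[2.5,0,-6.5],[0,0,0]],
  [5,[3,0,-6],[0,0,0]],
  [5,[4,0,-5.5],[0,0,0]],
  [5,[4,0,-5.5],[0,0,0]],
  [5,[5,0,-5],[0,0,0]],
  [5,[5,0,-4.5],[0,0,0]],
])

```text
time: 21.0
ee_pos: [0.5615, -0.0129, 0.3552]
tool_rot: [-3.142, 0.0, 0.199]
wrist_force: [0.2, 0.2, -1.6]
finger_gap: 0.0177
grip_force: 4.0
```

>>> arm_command([
  [5,[6,0,-4],[0,0,0]],
  [5,[6,0,-3],[0,0,0]],
  [5,[5,0,-2],[0,0,0]],
  [5,[5,0,-2],[0,0,0]],
  [5,[5,0,-1],[0,0,0]],
  [5,[5,0,-1],[0,0,0]],
  [5,[0,0,0],[0,0,0]],
])

```text
time: 21.88
ee_pos: [0.5928, -0.0066, 0.3679]
tool_rot: [-3.142, 0.0, 0.199]
wrist_force: [-1.2, -0.2, -3.6]
finger_gap: 0.0178
grip_force: 4.0
```

Still holding the tab at about 1.3 rad. Release and rise, then look.

>>> arm_command([
  [40,[0,0,0],[0,0,0]],
  [40,[0,0,0],[0,0,0]],
  [40,[0,0,0],[0,0,0]],
  [40,[0,0,0],[0,0,0]],
  [40,[-30,0,-10],[0,0,0]],
  [40,[-30,0,-30],[0,0,0]],
  [40,[-40,0,-40],[0,0,0]],
  [40,[-40,0,-20],[0,0,0]],
  [40,[0,0,0],[0,0,0]],
])

```text
time: 23.0
ee_pos: [0.4535, -0.0346, 0.4697]
tool_rot: [3.14, -0.002, 0.198]
wrist_force: [0.4, 0.0, 1.3]
finger_gap: 0.0401
grip_force: 0.0
```

```bash
python3 - <<'E'
from h import *
s=viewer.snapshot("scene");q=viewer.snapshot("top");np.savez("top3.npz",**{k:q[k] for k in("frame","z_map","K","camera_from_world")})
a=cv2.resize(s["frame"][150:260,115:295,::-1],(480,293),interpolation=cv2.INTER_CUBIC);b=cv2.resize(q["frame"][135:205,110:290,::-1],(480,187),interpolation=cv2.INTER_CUBIC)
cv2.imwrite("pics/e.png",np.vstack([a,b]));st=sensors.state();print(st["time"],st["ee_pos"])
w=cloud(q);hsv=cv2.cvtColor(q["frame"],cv2.COLOR_RGB2HSV).astype(int);H,S=hsv[...,0],hsv[...,1]
for n,c,x0,x1,y0,y1 in(("red",(H<8)|(H>172),.54,.63,.22,.27),("yel",(H>18)&(H<35),.54,.63,.135,.185),("green",(H>45)&(H<85),.54,.65,.02,.125),("blue",(H>100)&(H<130),.54,.66,-.05,.03)):
    p=w[c&(S>120)&(w[...,2]>.1)&(w[...,0]>x0)&(w[...,0]<x1)&(w[...,1]>y0)&(w[...,1]<y1)]
    if len(p)<30: print(n,len(p));continue
    print(n,len(p),p.min(0).round(3),p.max(0).round(3))
    for _ in range(4):
        A=np.c_[p[:,:2]-[.587,p[:,1].mean()],np.ones(len(p))];k=np.linalg.lstsq(A,p[:,2],rcond=None)[0];e=p[:,2]-A@k;p=p[abs(e)<.004]
    print("   plane",k.round(4))
E
```

```text
23.1 [ 0.45531481 -0.03442906  0.46830548]
red 331 [0.555 0.224 0.114] [0.621 0.266 0.14 ]
   plane [0.0031 0.0225 0.1343]
yel 324 [0.55  0.14  0.109] [0.617 0.184 0.142]
   plane [-0.018  -0.0118  0.1341]
green 2
blue 95 [ 0.619 -0.022  0.129] [0.636 0.015 0.183]
   plane [1.3487 0.7223 0.1136]
```

View pics/e.png

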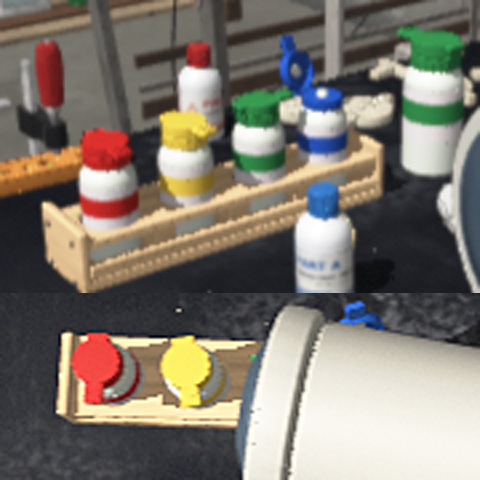

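The scene view (top half) shows blue's lid up and back at (295,65) and green standing in its hole at (260,140). Red and yellow lids are flat. The arm hides green from above, so I swing aside for a check.

>>> arm_command([
  [40,[-20,50,-10],[0,0,0]],
  [40,[-20,50,0],[0,0,0]],
  [40,[-20,50,0],[0,0,0]],
  [40,[0,55,0],[0,0,0]],
  [40,[0,55,0],[0,0,0]],
  [40,[0,55,0],[0,0,0]],
  [40,[0,0,0],[0,0,0]],
  [40,[0,0,0],[0,0,0]],
])

```text
time: 24.1
ee_pos: [0.4592, -0.355, 0.4769]
tool_rot: [-3.14, 0.001, 0.199]
wrist_force: [-0.5, 1.5, -0.2]
finger_gap: 0.0399
grip_force: 0.0
```

```bash
python3 - <<'E'
from hole import *
st=sensors.state();print(st["time"],st["ee_pos"])
for nm in("top","scene"):
    q=viewer.snapshot(nm);w=cloud(q);hsv=cv2.cvtColor(q["frame"],cv2.COLOR_RGB2HSV).astype(int);H,S=hsv[...,0],hsv[...,1]
    if nm=="top": Q=q
    for n,c,x0,x1,y0,y1 in(("green",(H>45)&(H<85),.53,.65,.015,.125),("blue",(H>100)&(H<130),.54,.66,-.05,.03)):
        p=w[c&(S>120)&(w[...,2]>.11)&(w[...,0]>x0)&(w[...,0]<x1)&(w[...,1]>y0)&(w[...,1]<y1)]
        print(nm,n,len(p),p.min(0).round(3),p.max(0).round(3),p.mean(0).round(3))
        if nm=="top" and n=="green":
            for _ in range(4):
                A=np.c_[p[:,:2]-p[:,:2].mean(0),np.ones(len(p))];k=np.linalg.lstsq(A,p[:,2],rcond=None)[0];e=p[:,2]-A@k;p=p[abs(e)<.004]
            print("   plane",k.round(4))
    for t in("green_cup","resin_bottle","master"): print(t,[(round(d["confidence"],2),np.round(tow(q,d["centre"]),3).tolist()) for d in models.spot_in(q,t)][:2])
cv2.imwrite("pics/f.png",cv2.resize(Q["frame"][130:260,110:450,::-1],(800,306),interpolation=cv2.INTER_CUBIC))
E
```

```text
24.1 [ 0.45915431 -0.35496349  0.47685122]
top green 309 [0.564 0.036 0.12 ] [0.607 0.101 0.142] [0.585 0.07  0.136]
   plane [ 0.0148 -0.0109  0.1364]
top blue 407 [ 0.562 -0.031  0.112] [0.637 0.02  0.182] [ 0.601 -0.005  0.134]
green_cup [(0.92, [0.564, -0.39, 0.025])]
resin_bottle [(0.68, [0.406, 0.121, 0.087])]
master [(0.72, [0.385, 0.246, 0.006])]
scene green 200 [0.56  0.038 0.115] [0.605 0.103 0.139] [0.576 0.081 0.131]
scene blue 271 [ 0.559 -0.027  0.111] [0.631 0.022 0.179] [0.603 0.    0.136]
green_cup []
resin_bottle [(0.59, [0.392, 0.143, 0.063])]
master [(0.91, [0.38, 0.254, 0.005])]
```

View pics/f.png

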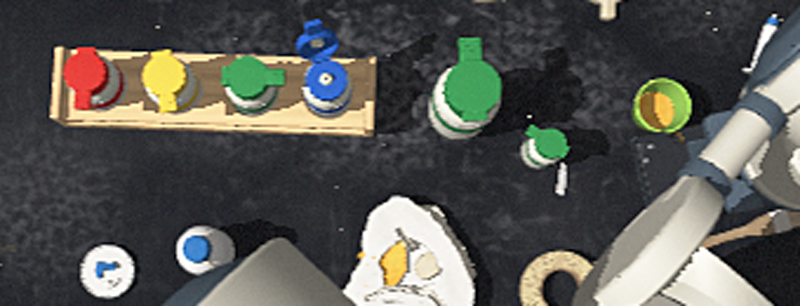

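Green sits in its hole (250,80) with a flat lid at 0.136 m, blue is open (320,40), and red and yellow are shut. The bystanders have not moved. I hand in.

```bash
python3 -c "
from h import *
print(r.finish_job())"
```

```text
the job is handed in; nothing more can be done
None
```

The job is handed in at about 24 s of the 64 s: the green bottle is capped and standing on its pad, the blue cap is open, the red and yellow caps are pressed home, and the bystanders measure unmoved; the hand-in gave no verdict.

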